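# Touch off the blower casing at its three pads

### The job

Before its face is machined, touch off the snail-shaped blower casing, the casting with the outlet spout: with the fingers shut, gently touch the middle of the top of each of its three bright round pads, starting with the pad at the root of the spout and going on clockwise as seen from above. Do not shift the casing, do not touch the round cover without a spout, and finish with the fingers clear above.

Things in the scene. Friction and masses are not known exactly. Their poses are not given: they have to be found in the camera images.
- pad1: First pad, at the root of the spout: a bright, flat, round, rigid machined pad, 36 mm across, 14 mm proud of the casing's dark upper face. Origin: centre of its flat top; z up. The casing is a dark cast-iron disc, 216 mm across, 42 mm thick (48 mm at the 80 mm wide round inlet in its middle), about 4 kg, lying loose and flat on one of two timber blocks of unequal height, turned any way.
- pad2: Second pad: next clockwise from the first, seen from above; the same shape, origin at the centre of its flat top, z up. The three pads stand 126 mm apart, 73 mm from the disc's centre, their tops 56 mm above the casing's underside.
- pad3: Third pad: next clockwise from the second, seen from above; the same shape, origin at the centre of its flat top, z up. The casing's rectangular spout, 78 mm wide, leaves one side of the disc, by the first pad, and ends in a flange 104 mm wide and 50 mm high, 154 mm out from the disc's centre.
- cover: Not to be touched: a plain round dark cast cover, 216 mm across, 42 mm thick, with the same inlet and the same three pads (tops 56 mm above its underside) but no spout, lying loose on the other timber block. Origin: centre of its underside; z up.

How it is judged:
On the way, in this order (a step that is already met when the one before it is completed fails the run):
1. the fingers touch the top of the pad at the root of the spout, within 25 mm of its centre (contact force between the fingers and pad1 above 0.5 N and horizontal distance between the grasp point and pad1 below 0.025 m and z of the grasp point in the frame of pad1 above 0.008 m), for 0.05 s.
2. then the top of the next pad clockwise, likewise (contact force between the fingers and pad2 above 0.5 N and horizontal distance between the grasp point and pad2 below 0.025 m and z of the grasp point in the frame of pad2 above 0.008 m), for 0.05 s.
3. then the top of the third pad, likewise (contact force between the fingers and pad3 above 0.5 N and horizontal distance between the grasp point and pad3 below 0.025 m and z of the grasp point in the frame of pad3 above 0.008 m), for 0.05 s.
At the end, for the whole second after the job is handed in: All three pads touched in order; the casing lies flat (within 0.1 rad), its pads within 10 mm of where they were, the round cover within 10 mm of where it was, and the grasp point between the fingers is at least 30 mm above the pads' height (distance of each of pad1, pad2, pad3, cover from where it was at the start of the episode below 0.01 m and z of the grasp point in the frame of pad1 above 0.03 m and angle between pad1's own z axis and vertical below 0.1 rad).
It fails at once if pressing harder than 60 N on pad 1 (contact force between the fingers and pad1 above 60 N).
It fails at once if pressing harder than 60 N on pad 2 (contact force between the fingers and pad2 above 60 N).
It fails at once if pressing harder than 60 N on pad 3 (contact force between the fingers and pad3 above 60 N).
It fails at once if the fingers touch the round cover (contact force between the fingers and cover above 1 N).
It fails at once if the casing is shifted by more than 10 mm (distance of any of pad1, pad2, pad3 from where it was at the start of the episode above 0.01 m).
It also fails if it takes over 42 s, if anything falls off the work surface, if the arm or the gripper's body presses on something with over 40 N, if the wrist force passes 120 N, or if a joint passes its speed limit or range.

### The arm

A 6-joint arm with a two-finger parallel gripper is mounted at the origin on the work surface. World frame = base frame: x ahead of the robot, y to its left, z up, the work surface at z = 0. Lengths are in m, angles in rad, forces in N, time in s.
With the tool pointing down it reaches from about 0.325 to 0.85 m from the base axis. Payload 4.4 kg.
Tool frame: the origin (TCP) lies between the finger pads; the fingertips stand 25 mm ahead of it and the grasp point (between the pads) lies 6 mm ahead of it; z points along the fingers, y is the line along which they close (so a half turn about z gives the same grasp; the last joint's range is limited). The gripper opens to 94 mm and grips with 3 to 60 N. Pads are 16 mm wide; open, the fingers measure 119 mm over their backs; the gripper's body (75 mm by 177 mm) begins 78 mm behind the grasp point.
Start: joints at [-1.254, 0.207, 1.542, -0, 1.393, -0.15], TCP at [0.259, -0.513, 0.23] pointing down, gripper open.
Joint ranges: [-2.73, 2.73], [-0.86, 2.22], [0.23, 2.46], [-1.11, 4.25], [0.08, 2.63], [-2.82, 2.82]. Speed limits (rad/s): [2.79, 2.79, 3.14, 3.14, 3.14, 3.14].

### API

Orientations are given as a rotation vector (axis times angle).
In Python, from bench import env, cams, finder gives the robot as it stands.
- The arm moves only by the tool carry_out, never from a script. Its argument "commands" is a list of rows, each a list of 2 entries, a list of its own where there are three numbers: the shift along the tool's x, y, z normalised to -1 to 1, where 1 is 100 mm, then the turn, a rotation vector about the tool's x, y, z normalised to -1 to 1, where 1 is 180 degrees. In form: [[[dx, dy, dz], [wx, wy, wz]], ...]. A call has exactly 8 rows; each row shifts and turns the commanded pose from where the row before left it, along the tool's axes as they then stand; what a row does not reach is not made up. A row lasts 1/10 s, in which the tool goes at most 50 mm and 8.59 degrees, less where a joint would pass 70% of its speed; a pose out of reach is approached as far as the arm can. A call with a number of a shift or a turn outside -1 to 1 is refused whole. A call with a gripper value outside its range is refused whole. "claw" is the opening, from -1 (shut) to 1 (fully open), set as the call begins (left out, the last holds). The fingers move at their own pace and stop on an object; the grip force is fixed at half the most. Time passes only in rows, so rows that do not move let the fingers close, or fill a call up. It gives the time, the measured TCP pose, the force, the opening and the grip force at its end, in the units of the state.
- env.sense(): the state, without advancing time (a new reading comes with each control period).
- cams.grab_frame(name): name is "scene" or "top" or "wrist"; returns (picture, depth): 384x512x3 uint8, red, green, blue; 384x512 float32, m along the optical axis (not along the pixel's ray), 0 where there is no reading.
- cams.camera_info(name): a dict with "vfov" (degrees; the focal length in pixels is half the picture's height over the tangent of half this angle, whatever the lens; pixels are square), "cx", "cy" (the principal point, pixels), "world_to_cam" (4x4, takes a point from world to camera coordinates); the wrist camera has in their place "tool_from_camera" (4x4, takes a point from camera to tool coordinates, whose origin is the TCP and whose axes are the flange's). Camera axes: x right, y down, z forward; pixel columns grow to the right and rows downward; lengths in m; the calibration is good to about 2 mm. A picture is of the moment at which its call begins: read the wrist's pose just before it. camera_info takes no time and is no camera call.
- env.close_job(): hands the job in; it is judged then, once.
Trained networks look in the newest picture that a camera, given by its name, has taken for a name from the list of things; names that differ only in an ending like _2 or _b are one class to them, and where a whole thing is asked for, a point or a joint stands for the part that bears it (a point fixed in the world has none). Each returns a list of dicts, best first, with "confidence" (0 to 1); they miss things now and then, are a little off and sometimes report something else, mostly with a low value. They report only what shows in the picture. A call takes as long as a camera call.
- finder.outline_of(camera, name): "pixels" (384x512 bool, what is visible of it) and "xy" ([column, row] in pixels, amid what is visible of it).
The state is a dict: "t": time; "joint_pos": joint angles; "joint_velocities": joint speeds; "joint_efforts": joint torques, N m; "tool_pos": TCP position; "tool_rot": TCP orientation; "ft_force": force on the tool from outside, world axes, zero at the start; "torque": the same for the moment, N m; "width": finger opening in m; "gripper_force": force on a finger pad.
Only numpy, scipy, OpenCV 4.12 (cv2) and the standard library are available. Lean on these libraries where they do the work, as an engineer would, in place of code of your own. Each camera call takes 0.05 s, during which the arm holds its last target. There are 200 camera calls.

## Working session

There is one attempt and no reset: what is moved stays moved. The work goes in short steps, Python scripts to look and compute and a tool call to move; the robot and the scene stay as the last step left them, time stands still between calls to the robot, and variables do not carry over. Pictures are saved under pics/ and viewed, at most 10 in all, crops included, and the job is handed in when it is done.

Besides the shell and the picture viewer there is one more tool, called after ">>>" by a JSON object that holds its "name" and its "arguments", one argument or row to a line. carry_out: Moves the arm, as the interface text tells. Its arguments: {"type":"object","properties":{"commands":{"type":"array","items":{"type":"array"}},"claw":{"type":"number"}},"required":["commands"]}

```bash
mkdir -p pics; cat > h.py <<'E'
import numpy as np, cv2
from bench import env, cams, finder
def pts(name, depth, T=None):
    ci=cams.camera_info(name); h,w=depth.shape
    f=h/2/np.tan(np.radians(ci["vfov"])/2)
    v,u=np.mgrid[:h,:w]
    P=np.stack([(u-ci["cx"])/f*depth,(v-ci["cy"])/f*depth,depth,np.ones_like(depth)],-1)
    if name=="wrist":
        s=T; M=np.eye(4); M[:3,:3]=cv2.Rodrigues(np.array(s["tool_rot"],float))[0]; M[:3,3]=s["tool_pos"]
        M=M@np.array(ci["tool_from_camera"])
    else: M=np.linalg.inv(np.array(ci["world_to_cam"]))
    W=P@M.T; W=W[...,:3]; W[depth==0]=np.nan
    return W
E
python3 - <<'E'
from h import *
im,d=cams.grab_frame("top"); im2,d2=cams.grab_frame("scene")
cv2.imwrite("pics/a.png",np.hstack([im])[...,::-1]); cv2.imwrite("pics/b.png",im2[...,::-1])
W=pts("top",d); np.save("W.npy",W); np.save("im.npy",im)
cams.grab_frame("top")
for n in ["pad1","pad2","pad3","cover"]:
    for r in finder.outline_of("top",n)[:4]:
        m=r["pixels"]; print(n,round(r["confidence"],2),np.round(r["xy"]),m.sum(),np.round(np.nanmedian(W[m],0),3))
s=env.sense(); print({k:np.round(s[k],3) for k in("t","tool_pos","tool_rot","width","ft_force")})
E
```

```text
pad1 0.76 [378. 222.] 277 [ 0.49  -0.255  0.135]
pad1 0.7 [314. 223.] 258 [ 0.488 -0.13   0.135]
pad2 0.76 [378. 222.] 277 [ 0.49  -0.255  0.135]
pad2 0.7 [314. 223.] 258 [ 0.488 -0.13   0.135]
pad3 0.76 [378. 222.] 277 [ 0.49  -0.255  0.135]
pad3 0.7 [314. 223.] 258 [ 0.488 -0.13   0.135]
cover 0.92 [173. 195.] 7102 [0.546 0.173 0.114]
{'t': np.float64(0.35), 'tool_pos': array([ 0.259, -0.513,  0.23 ]), 'tool_rot': array([-3.056, -0.727,  0.   ]), 'width': np.float64(0.094), 'ft_force': array([ 0.011, -0.037, -0.62 ])}
```

View pics/a.png

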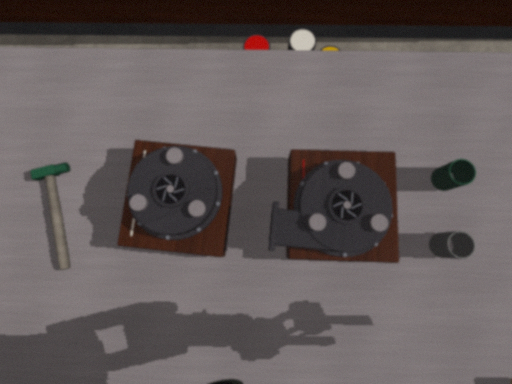

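View pics/b.png

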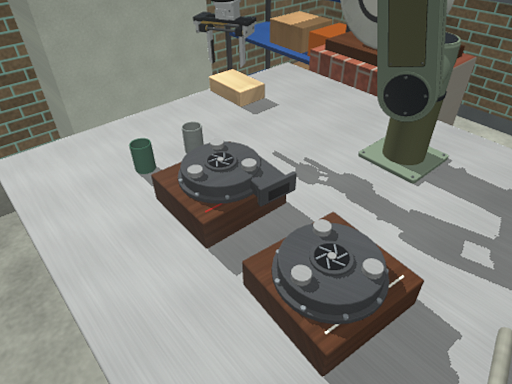

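The top view (x up, y left) shows the casing on the right, with its spout at (290,228) running left. Its pads are at (318,222), which is pad1 at the spout root, then clockwise (347,170) for pad2 and (379,222) for pad3. The scene view agrees: the plain cover is on the other block, at (173,195) in the top view.

```bash
cat > go.py <<'E'
from h import *
import sys
s=env.sense(); R=cv2.Rodrigues(np.array(s["tool_rot"],float))[0]
for a in sys.argv[1:]:
    t=np.array(eval(a)); print(a,"tool shift mm",np.round(R.T@(t-s["tool_pos"])*1000,1))
E
python3 - <<'E'
from h import *
W=np.load("W.npy"); im=np.load("im.npy"); g=im.min(2)
C=[]
for u,v in[(318,222),(347,170),(379,222)]:
    m=np.zeros(g.shape,bool); m[v-14:v+15,u-14:u+15]=True
    z=np.nanmedian(W[v-3:v+4,u-3:u+4,2]); m&=(abs(W[...,2]-z)<.006)
    p=W[m]; c,r=cv2.minEnclosingCircle((p[:,:2]*1000).astype(np.float32)); print(m.sum(),np.round(p.mean(0),4),np.round(c,1),round(r,1)); C.append(p.mean(0))
C=np.array(C); print([round(np.linalg.norm(C[i]-C[i-1]),4) for i in range(3)],C.mean(0))
E
python3 go.py "(.488,-.13,.26)"
```

```text
241 [ 0.488  -0.1305  0.1347] [ 495.5 -139.8] 29.5
230 [ 0.5978 -0.1918  0.1346] [ 598.5 -192.2] 18.2
245 [ 0.4897 -0.2566  0.1347] [ 489.5 -257.2] 18.1
[np.float64(0.1261), np.float64(0.1258), np.float64(0.1261)] [ 0.52516033 -0.19295337  0.13467617]
(.488,-.13,.26) tool shift mm [ 377.3 -239.1  -29.7]
```

>>> {"name": "carry_out", "arguments": {
  "commands": [
    [[0.236, -0.149, -0.04], [0, 0, 0]],
    [[0.236, -0.149, -0.04], [0, 0, 0]],
    [[0.236, -0.149, -0.04], [0, 0, 0]],
    [[0.236, -0.149, -0.04], [0, 0, 0]],
    [[0.236, -0.149, -0.04], [0, 0, 0]],
    [[0.236, -0.149, -0.04], [0, 0, 0]],
    [[0.236, -0.149, -0.03], [0, 0, 0]],
    [[0.236, -0.149, -0.03], [0, 0, 0]]
  ],
  "claw": -1
}}

```text
t: 1.15
tool_pos: [0.3742, -0.3211, 0.2608]
tool_rot: [3.056, 0.726, 0.0]
ft_force: [0.4, -0.4, -0.2]
width: 0.0335
gripper_force: 0.0
```

>>> {"name": "carry_out", "arguments": {
  "commands": [
    [[0.236, -0.149, 0], [0, 0, 0]],
    [[0.236, -0.149, 0], [0, 0, 0]],
    [[0.236, -0.149, 0], [0, 0, 0]],
    [[0.236, -0.149, 0], [0, 0, 0]],
    [[0.236, -0.149, 0], [0, 0, 0]],
    [[0.236, -0.149, 0], [0, 0, 0]],
    [[0.236, -0.149, 0], [0, 0, 0]],
    [[0.236, -0.149, 0], [0, 0, 0]]
  ]
}}

```text
t: 1.95
tool_pos: [0.4892, -0.1296, 0.2606]
tool_rot: [3.056, 0.727, 0.0]
ft_force: [0.7, -0.5, -0.1]
width: 0.0004
gripper_force: 0.0
```

```bash
python3 - <<'E'
from h import *
s=env.sense(); im,d=cams.grab_frame("wrist"); W=pts("wrist",d,s)
cv2.imwrite("pics/c.png",im[...,::-1]); np.save("Ww.npy",W); np.save("imw.npy",im)
for r in finder.outline_of("wrist","pad1")[:4]:
    m=r["pixels"]; print(round(r["confidence"],2),np.round(r["xy"]),m.sum(),np.round(np.nanmean(W[m],0),4))
print({k:np.round(s[k],3) for k in("t","tool_pos","tool_rot","joint_velocities","width","ft_force")})
E
python3 go.py "(.488,-.1305,.18)"
```

```text
0.82 [373. 247.] 1196 [ 0.4917 -0.254   0.1327]
0.66 [41. 43.] 7318 [0.5228 0.099  0.1011]
0.65 [378. 115.] 1503 [ 0.5988 -0.1901  0.1335]
0.56 [256. 192.] 1186 [ 0.4904 -0.1296  0.1336]
{'t': np.float64(1.95), 'tool_pos': array([ 0.489, -0.13 ,  0.261]), 'tool_rot': array([3.056, 0.727, 0.   ]), 'joint_velocities': array([ 0.562,  0.158, -0.163,  0.001,  0.003,  0.556]), 'width': np.float64(0.0), 'ft_force': array([ 0.714, -0.519, -0.135])}
(.488,-.1305,.18) tool shift mm [-2.6  1.2 80.5]
```

View pics/c.png

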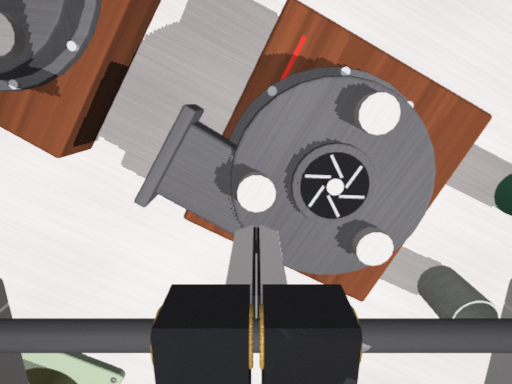

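The wrist view confirms pad1 at (256,192), beside the spout, with pad2 at (378,115) and pad3 at (373,247) clockwise. Positions agree with the top camera to about 2 mm, so I'm descending.

>>> {"name": "carry_out", "arguments": {
  "commands": [
    [[0, 0, 0.15], [0, 0, 0]],
    [[0, 0, 0.15], [0, 0, 0]],
    [[0, 0, 0.15], [0, 0, 0]],
    [[0, 0, 0.15], [0, 0, 0]],
    [[0, 0, 0.15], [0, 0, 0]],
    [[0, 0, 0.12], [0, 0, 0]],
    [[0, 0, 0.06], [0, 0, 0]],
    [[0, 0, 0], [0, 0, 0]]
  ]
}}

```text
t: 2.85
tool_pos: [0.4879, -0.1308, 0.1666]
tool_rot: [-3.056, -0.726, 0.003]
ft_force: [-0.3, -0.1, 0.9]
width: 0.0005
gripper_force: 0.0
```

```bash
python3 go.py "(.489,-.130,.159)"
```

```text
(.489,-.130,.159) tool shift mm [ 1.3 -0.2  7.6]
```

>>> {"name": "carry_out", "arguments": {
  "commands": [
    [[0, 0, 0.008], [0, 0, 0]],
    [[0, 0, 0.008], [0, 0, 0]],
    [[0, 0, 0.008], [0, 0, 0]],
    [[0, 0, 0.008], [0, 0, 0]],
    [[0, 0, 0.008], [0, 0, 0]],
    [[0, 0, 0.008], [0, 0, 0]],
    [[0, 0, 0], [0, 0, 0]],
    [[0, 0, 0], [0, 0, 0]]
  ]
}}

```text
t: 3.65
tool_pos: [0.4886, -0.1307, 0.1626]
tool_rot: [-3.056, -0.727, 0.0]
ft_force: [-0.6, -0.5, -0.1]
width: 0.0006
gripper_force: 0.0
```

>>> {"name": "carry_out", "arguments": {
  "commands": [
    [[0, 0, 0.005], [0, 0, 0]],
    [[0, 0, 0.005], [0, 0, 0]],
    [[0, 0, 0.005], [0, 0, 0]],
    [[0, 0, 0.005], [0, 0, 0]],
    [[0, 0, 0.005], [0, 0, 0]],
    [[0, 0, 0.005], [0, 0, 0]],
    [[0, 0, 0], [0, 0, 0]],
    [[0, 0, 0], [0, 0, 0]]
  ]
}}

```text
t: 4.45
tool_pos: [0.4887, -0.1307, 0.1597]
tool_rot: [3.056, 0.727, 0.0]
ft_force: [0.6, -0.3, 0.0]
width: 0.0004
gripper_force: 0.2
```

>>> {"name": "carry_out", "arguments": {
  "commands": [
    [[0, 0, 0.004], [0, 0, 0]],
    [[0, 0, 0.004], [0, 0, 0]],
    [[0, 0, 0.004], [0, 0, 0]],
    [[0, 0, 0.004], [0, 0, 0]],
    [[0, 0, 0], [0, 0, 0]],
    [[0, 0, 0], [0, 0, 0]],
    [[0, 0, 0], [0, 0, 0]],
    [[0, 0, 0], [0, 0, 0]]
  ]
}}

```text
t: 5.25
tool_pos: [0.4887, -0.1307, 0.1596]
tool_rot: [3.056, 0.727, 0.0]
ft_force: [-3.1, 1.5, 9.7]
width: 0.0005
gripper_force: 4.7
```

Touched pad1 with 9.7 N at TCP z = 0.1596. Lifting straight up.

>>> {"name": "carry_out", "arguments": {
  "commands": [
    [[0, 0, -0.02], [0, 0, 0]],
    [[0, 0, -0.06], [0, 0, 0]],
    [[0, 0, -0.1], [0, 0, 0]],
    [[0, 0, -0.15], [0, 0, 0]],
    [[0, 0, -0.12], [0, 0, 0]],
    [[0, 0, -0.05], [0, 0, 0]],
    [[0, 0, 0], [0, 0, 0]],
    [[0, 0, 0], [0, 0, 0]]
  ]
}}

```text
t: 6.05
tool_pos: [0.4884, -0.1306, 0.2078]
tool_rot: [-3.056, -0.726, 0.001]
ft_force: [-0.1, -0.3, -0.3]
width: 0.0004
gripper_force: 0.0
```

```bash
python3 go.py "(.598,-.191,.168)"
```

```text
(.598,-.191,.168) tool shift mm [ 70.7 103.3  39.7]
```

>>> {"name": "carry_out", "arguments": {
  "commands": [
    [[0.08, 0.12, 0], [0, 0, 0]],
    [[0.12, 0.17, 0], [0, 0, 0]],
    [[0.12, 0.17, 0], [0, 0, 0]],
    [[0.12, 0.17, 0], [0, 0, 0]],
    [[0.12, 0.17, 0], [0, 0, 0]],
    [[0.1, 0.16, 0], [0, 0, 0]],
    [[0.05, 0.07, 0], [0, 0, 0]],
    [[0, 0, 0], [0, 0, 0]]
  ]
}}

```text
t: 6.85
tool_pos: [0.5985, -0.1909, 0.2069]
tool_rot: [-3.056, -0.726, 0.002]
ft_force: [-0.0, 0.8, 1.2]
width: 0.0002
gripper_force: 0.0
```

>>> {"name": "carry_out", "arguments": {
  "commands": [
    [[0, 0, 0.06], [0, 0, 0]],
    [[0, 0, 0.1], [0, 0, 0]],
    [[0, 0, 0.12], [0, 0, 0]],
    [[0, 0, 0.08], [0, 0, 0]],
    [[0, 0, 0.04], [0, 0, 0]],
    [[0, 0, 0.02], [0, 0, 0]],
    [[0, 0, 0], [0, 0, 0]],
    [[0, 0, 0], [0, 0, 0]]
  ]
}}

```text
t: 7.65
tool_pos: [0.5988, -0.1908, 0.1665]
tool_rot: [3.056, 0.727, 0.001]
ft_force: [-0.8, 1.1, -0.3]
width: 0.0009
gripper_force: 0.0
```

>>> {"name": "carry_out", "arguments": {
  "commands": [
    [[0, 0, 0.01], [0, 0, 0]],
    [[0, 0, 0.01], [0, 0, 0]],
    [[0, 0, 0.01], [0, 0, 0]],
    [[0, 0, 0.01], [0, 0, 0]],
    [[0, 0, 0.01], [0, 0, 0]],
    [[0, 0, 0.007], [0, 0, 0]],
    [[0, 0, 0], [0, 0, 0]],
    [[0, 0, 0], [0, 0, 0]]
  ]
}}

```text
t: 8.45
tool_pos: [0.5984, -0.1907, 0.1603]
tool_rot: [-3.056, -0.727, 0.0]
ft_force: [0.7, 0.1, 0.1]
width: 0.0005
gripper_force: 0.0
```

>>> {"name": "carry_out", "arguments": {
  "commands": [
    [[0, 0, 0.004], [0, 0, 0]],
    [[0, 0, 0.004], [0, 0, 0]],
    [[0, 0, 0.004], [0, 0, 0]],
    [[0, 0, 0.004], [0, 0, 0]],
    [[0, 0, 0], [0, 0, 0]],
    [[0, 0, 0], [0, 0, 0]],
    [[0, 0, 0], [0, 0, 0]],
    [[0, 0, 0], [0, 0, 0]]
  ]
}}

```text
t: 9.25
tool_pos: [0.5985, -0.1907, 0.1597]
tool_rot: [3.056, 0.727, 0.001]
ft_force: [-3.0, 0.7, 4.8]
width: 0.0005
gripper_force: 2.6
```

Touched pad2 with about 5 N. Lifting and going to pad3.

>>> {"name": "carry_out", "arguments": {
  "commands": [
    [[0, 0, -0.02], [0, 0, 0]],
    [[0, 0, -0.06], [0, 0, 0]],
    [[0, 0, -0.1], [0, 0, 0]],
    [[0, 0, -0.15], [0, 0, 0]],
    [[0, 0, -0.12], [0, 0, 0]],
    [[0, 0, -0.05], [0, 0, 0]],
    [[0, 0, 0], [0, 0, 0]],
    [[0, 0, 0], [0, 0, 0]]
  ]
}}

```text
t: 10.05
tool_pos: [0.5983, -0.1906, 0.2087]
tool_rot: [-3.056, -0.727, 0.0]
ft_force: [0.2, 0.3, -0.4]
width: 0.0003
gripper_force: 0.0
```

```bash
python3 go.py "(.4905,-.2555,.1665)"
```

```text
(.4905,-.2555,.1665) tool shift mm [-125.5    9.4   42.2]
```

>>> {"name": "carry_out", "arguments": {
  "commands": [
    [[-0.12, 0.01, 0], [0, 0, 0]],
    [[-0.2, 0.015, 0], [0, 0, 0]],
    [[-0.22, 0.017, 0], [0, 0, 0]],
    [[-0.22, 0.017, 0], [0, 0, 0]],
    [[-0.22, 0.015, 0], [0, 0, 0]],
    [[-0.18, 0.01, 0], [0, 0, 0]],
    [[-0.095, 0.01, 0], [0, 0, 0]],
    [[0, 0, 0], [0, 0, 0]]
  ]
}}

```text
t: 10.85
tool_pos: [0.4895, -0.2562, 0.2086]
tool_rot: [-3.057, -0.724, 0.0]
ft_force: [0.2, 0.6, -0.2]
width: 0.0004
gripper_force: 0.0
```

>>> {"name": "carry_out", "arguments": {
  "commands": [
    [[0, 0, 0.06], [0, 0, 0]],
    [[0, 0, 0.1], [0, 0, 0]],
    [[0, 0, 0.12], [0, 0, 0]],
    [[0, 0, 0.08], [0, 0, 0]],
    [[0, 0, 0.04], [0, 0, 0]],
    [[0, 0, 0.02], [0, 0, 0]],
    [[0, 0, 0], [0, 0, 0]],
    [[0, 0, 0], [0, 0, 0]]
  ]
}}

```text
t: 11.65
tool_pos: [0.4909, -0.2558, 0.1671]
tool_rot: [3.056, 0.726, 0.001]
ft_force: [0.6, 0.4, -0.1]
width: 0.0002
gripper_force: 0.0
```

>>> {"name": "carry_out", "arguments": {
  "commands": [
    [[0, 0, 0.01], [0, 0, 0]],
    [[0, 0, 0.01], [0, 0, 0]],
    [[0, 0, 0.01], [0, 0, 0]],
    [[0, 0, 0.01], [0, 0, 0]],
    [[0, 0, 0.01], [0, 0, 0]],
    [[0, 0, 0.008], [0, 0, 0]],
    [[0, 0, 0], [0, 0, 0]],
    [[0, 0, 0], [0, 0, 0]]
  ]
}}

```text
t: 12.45
tool_pos: [0.4906, -0.2556, 0.1609]
tool_rot: [-3.056, -0.727, 0.0]
ft_force: [-0.0, -0.5, -0.1]
width: 0.0003
gripper_force: 0.0
```

>>> {"name": "carry_out", "arguments": {
  "commands": [
    [[0, 0, 0.004], [0, 0, 0]],
    [[0, 0, 0.004], [0, 0, 0]],
    [[0, 0, 0.004], [0, 0, 0]],
    [[0, 0, 0.004], [0, 0, 0]],
    [[0, 0, 0.003], [0, 0, 0]],
    [[0, 0, 0], [0, 0, 0]],
    [[0, 0, 0], [0, 0, 0]],
    [[0, 0, 0], [0, 0, 0]]
  ]
}}

```text
t: 13.25
tool_pos: [0.4906, -0.2556, 0.1597]
tool_rot: [3.056, 0.727, 0.0]
ft_force: [-0.9, 0.7, 5.0]
width: 0.0005
gripper_force: 2.7
```

Touched pad3 with 5 N. Lifting clear.

>>> {"name": "carry_out", "arguments": {
  "commands": [
    [[0, 0, -0.02], [0, 0, 0]],
    [[0, 0, -0.1], [0, 0, 0]],
    [[0, 0, -0.2], [0, 0, 0]],
    [[0, 0, -0.25], [0, 0, 0]],
    [[0, 0, -0.25], [0, 0, 0]],
    [[0, 0, -0.15], [0, 0, 0]],
    [[0, 0, -0.05], [0, 0, 0]],
    [[0, 0, 0], [0, 0, 0]]
  ]
}}

```text
t: 14.05
tool_pos: [0.4908, -0.2558, 0.2615]
tool_rot: [3.056, 0.726, 0.001]
ft_force: [0.1, -0.1, 0.4]
width: 0.0009
gripper_force: 0.0
```

```bash
python3 - <<'E'
from h import *
cams.grab_frame("wrist"); s=env.sense(); im,d=cams.grab_frame("wrist"); W=pts("wrist",d,s)
for r in finder.outline_of("wrist","pad1")[:4]:
    m=r["pixels"]; print(round(r["confidence"],2),np.round(np.nanmean(W[m],0),4))
print(s["tool_pos"],env.close_job())
E
```

```text
0.73 [ 0.5992 -0.1923  0.1335]
0.67 [ 0.4921 -0.2556  0.1333]
0.58 [ 0.4904 -0.1313  0.1327]
the job is handed in; nothing more can be done
[ 0.49029273 -0.25537271  0.2603713 ] None
```

I touched all three casing pads in clockwise order from the spout root, at 5 to 10 N each; a last look found the pads within about 2 mm of where they started, the arm never went near the cover, the fingers finished about 100 mm above the pads, and the job is handed in (no verdict was returned).

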